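Fit up a bar in the welding jig

TASK

Push the loose long square bar with the fingertips until it lies flat against the jig's fence and its end butts against the clamped cross-bar, then push the cam clamp's handle round as far as it goes to lock the bar there. Only push: the bar must not be picked up, and the other things on the bench stay where they are.

Things in the scene. Friction and masses are not known exactly. Their poses are not given: they have to be found in the camera images.
- jig: Welding jig fixed to the bench: dark steel plate 390 (x) by 620 (y) mm, 6 mm thick, top 6 mm above the bench. On it the fence: flat steel bar 40 wide, 465 long, top 21 mm above the bench. Origin at bench level below the fence's working face, which is the plane jig x = 0, looks to jig -x (the robot's side) and runs from jig y -0.355 to +0.11 m. Jig y runs along the fence to the cross-bar.
- crossbar: Fixed steel bar 20 x 20 mm, 220 mm long, lying along jig x on the jig plate 40 to 80 mm beyond the fence's +y end, held by pins and a screw clamp. Axes as the jig's. Origin at bench level on its face that looks to -y (the loose bar's end must butt on it), in line with the fence's working face. It reaches from x = -0.06 to +0.16 m; top 26 mm above the bench.
- bar: The loose work: solid bright steel bar, square, 20 x 20 mm, 220 mm long, 0.55 to 0.76 kg (sliding it takes 5 to 10 N, more at the first touch), lying on the jig plate on the robot's side of the fence. Its y axis runs along its length; +y is the end that goes to the cross-bar. Origin in the middle of its underside, 6 mm above the bench.
- bar_mid (a point): Centre of the loose bar.
- bar_end (a point): Centre of the end face of the loose bar that goes to the cross-bar (110 mm along +y from its centre).
- cam_pivot (a point): Vertical pivot axis of the cam clamp, 18 mm above the bench, 50.5 mm from the fence face, 100 to 170 mm short of the cross-bar. Fixed base 62 x 60 x 5 mm on the jig plate. The steel cam disc, 44 mm across, 12 to 24 mm above the bench, sits off-centre on the pivot: open, it leaves the bar 7 to 11 mm play between fence and cam; closed, it presses the bar on the fence.
- cam_handle (a point): Middle of the clamp's upright handle pin, 44 mm above the bench, 105 mm from the pivot: 16 mm across, top 58 mm above the bench. A flat lever (14 mm wide, 24 to 31 mm above the bench) joins it to the cam. Open, it points 140 degrees anticlockwise from jig x, seen from above; to close it swings anticlockwise (away from the cross-bar, round the robot's side) to 240 degrees.
- cam (a joint): Angle of the cam clamp, rad: 0 fully open, 1.745 closed against its stop; it starts at 0 to 0.3. Stiff (2 to 3 N at the handle, up to about 12 N as it tightens on the bar), stays where it is left.
- offcut: Bystander: short piece of the same square bar, 20 x 20 x 75 mm, on the jig plate. Origin under its middle.
- punch: Bystander: small steel punch, 110 mm long, on the jig plate near its robot-side edge. Origin under its middle.
- tin: Bystander: open tin of rivets, 58 mm across, 51 mm high (rivet heads to 58 mm), behind the fence. Origin under its middle.
- hammer: Bystander: cross-peen hammer with wooden handle, 280 mm long along its y, 34 mm high, lying behind the fence. Origin under its handle.
- square: Bystander: engineer's square, stock 70 mm long and 14 mm high, thin blade 85 mm long, lying behind the fence near the cross-bar. Origin under the middle of the stock.
- tongs: Bystander: dark smith's tongs, 290 mm long along x, lying on the bench to the left of the jig. Origin under the rivet.
- brush: Bystander: wooden-backed wire brush, 260 mm long along x, 34 mm high, on the bench to the right of the jig. Origin under its middle.
Not all that is in view belongs to the job. Leave any purple or red look-alike of the bar alone.

How it is judged (in metres and radians):
On the way, in this order (a step that is already met when the one before it is completed fails the run):
1. the bar lies along the fence with its end at the cross-bar (within 8 mm) (x of bar_mid in the frame of jig above -0.018 m and y of bar_end in the frame of crossbar between -0.008 and 0.003 m and angle between the y axis of bar and the y axis of jig, either way round below 0.06 rad), for 0.1 s.
2. the cam clamp is swung shut (value of joint cam above 1.6 rad), for 0.2 s.
At the end, for the whole second after the job is handed in: The bar lies at rest on the jig plate, within 2 mm of the fence and parallel to it within about 0.9 degrees, its end within 2 mm of the cross-bar; the cam clamp is closed (over 1.6 of 1.745 rad) and bears on the bar (x of bar_mid in the frame of jig above -0.012 m and y of bar_end in the frame of crossbar between -0.002 and 0.003 m and angle between the y axis of bar and the y axis of jig, either way round below 0.015 rad and height (world z) of bar_mid below 0.019 m and value of joint cam above 1.6 rad and contact force between cam and bar above 1 N and linear speed of bar below 0.01 m/s and velocity of joint cam below 0.05 rad/s); the robot touches nothing.
It fails at once if the bar is lifted more than 8 mm or tipped (height (world z) of bar_mid above 0.024 m or angle between bar's own z axis and vertical above 0.15 rad).
It fails at once if a bystander is moved more than 15 mm (distance of any of offcut, punch, tin, hammer, square, tongs, brush from where it was at the start of the episode above 0.015 m).
It also fails if it takes over 58 s, if anything falls off the work surface, if the arm or the gripper's body presses on something with over 40 N, if the wrist force passes 120 N, or if a joint passes its speed limit or range.

ROBOT

A 6-joint arm with a two-finger parallel gripper is mounted at the origin on the work surface. World frame = base frame: x ahead of the robot, y to its left, z up, the work surface at z = 0. Lengths are in mm, angles in rad, forces in N, time in s.
With the tool pointing down it reaches from about 275 to 1000 mm from the base axis. Payload 8.4 kg.
Tool frame: the origin (TCP) lies at the very end of the fingers, on their centre line; the grasp point (between the pads) lies 19 mm behind it; z points along the fingers, y is the direction in which the jaws open and shut (so a half turn about z gives the same grasp; the last joint's range is limited). The gripper opens to 85 mm and grips with 20 to 120 N. Pads are 22 mm wide; open, the fingers measure 114 mm over their backs; the gripper's body (76 mm by 85 mm) begins 54 mm behind the grasp point. The pads swing forward as they close: fully open they stand 13 mm farther back than shut.
Start: joints at [1.198, 0.353, 1.633, -0, 1.155, -0.002], TCP at [226.474, 582.527, 231.281] pointing down, gripper open.
Joint ranges: [-2.63, 2.63], [-0.92, 2.1], [0.06, 2.66], [-1.3, 4.44], [0, 2.69], [-3.02, 3.02]. Speed limits (rad/s): [2.22, 2.22, 2.79, 3.14, 3.14, 3.14].

INTERFACE

Orientations are given as [roll, pitch, yaw] about the fixed x, y, z axes, in that order (R = Rz(yaw) Ry(pitch) Rx(roll)).
In Python, from rig import sense, grab_frame, sign_off, masks_of gives the robot as it stands. The module is installed in compiled form; this text tells all that it offers.
- The arm moves only by the shell command python3 -m inch 'ROWS' [FORCE]. ROWS is JSON, a list of rows, each an object of numbers: "gripper": the finger opening in m, from 0 to 0.0854; "tx", "ty", "tz": the shift along the tool's x, y, z in m; "spin": the turn about the tool's z in degrees. In form: [{"gripper": .., "tx": .., "ty": .., "tz": .., "spin": ..}, ...]. A call has exactly 8 rows; each row shifts and turns the commanded pose from where the row before left it, along the tool's axes as they then stand; what a row does not reach is not made up. A row lasts 1/10 s, in which the tool goes at most 50 mm and 8.59 degrees, less where a joint would pass 70% of its speed; a pose out of reach is approached as far as the arm can. A call is refused whole if a number of a shift passes 0.05 or a number of a turn 8.59, either way. A call with a gripper value outside its range is refused whole. The fingers move at their own pace and stop on an object; FORCE is the grip in N (left out, the last holds). Time passes only in rows, so rows that do not move let the fingers close, or fill a call up. It gives the time, the measured TCP pose, the force and the opening at its end, in the units of the state.
- sense(): the state, without advancing time (a new reading comes with each control period).
- grab_frame(name): name is "scene" or "top" or "wrist"; returns a dict with "pixels" (400x640x3 uint8, red, green, blue), "K" (3x3 intrinsics, pixels), "extrinsics" (4x4, takes a point from camera to world coordinates). Camera axes: x right, y down, z forward; pixel columns grow to the right and rows downward; lengths in mm; the calibration is good to about 2 mm. A picture is of the moment at which its call begins. There is no depth.
- sign_off(): hands the job in, once; it reports no verdict.
Trained networks look in the newest picture that a camera, given by its name, has taken for a name from the list of things; names that differ only in an ending like _2 or _b are one class to them, and where a whole thing is asked for, a point or a joint stands for the part that bears it (a point fixed in the world has none). Each returns a list of dicts, best first, with "conf" (0 to 1); they miss things now and then, are a little off and sometimes report something else, mostly with a low value. They report only what shows in the picture. A call takes as long as a camera call. They do not tell look-alikes from the thing itself.
- masks_of(camera, target): "pixels" (400x640 bool, what is visible of it) and "centre" ([row, column] in pixels, amid what is visible of it).
The state is a dict: "clock": time; "qpos": joint angles; "qvel": joint speeds; "joint_efforts": joint torques, N m; "eef_pos": TCP position; "tcp_rot": TCP orientation; "contact_force": force on the tool from outside, world axes, zero at the start; "wrist_torque": the same for the moment, N m; "opening": opening from 0.0 (shut) to 1.0 (fully open).
Only numpy, scipy, OpenCV 4.12 (cv2) and the standard library are available. Lean on these libraries where they do the work, as an engineer would, in place of code of your own. Each camera call takes 0.05 s, during which the arm holds its last target.

## Working session

There is one attempt and no reset: what is moved stays moved. The work goes in short steps, Python scripts to look and compute and a shell command to move; the robot and the scene stay as the last step left them, time stands still between calls to the robot, and variables do not carry over. Pictures are saved under pics/ and viewed, and the job is handed in when it is done.

```bash
mkdir -p pics; ls; cat > h.py <<'E'
import numpy as np, cv2
from rig import *
def ray(f,px):
    K=np.array(f["K"]);E=np.array(f["extrinsics"])
    d=E[:3,:3]@np.linalg.solve(K,[px[1],px[0],1.]);return E[:3,3],d
def w(f,px,z):
    o,d=ray(f,px);return o+d*(z-o[2])/d[2]
def proj(f,P):
    K=np.array(f["K"]);E=np.array(f["extrinsics"])
    c=E[:3,:3].T@(np.array(P,float)-E[:3,3]);p=K@c;return p[1]/p[2],p[0]/p[2]
def save(f,n):cv2.imwrite("pics/"+n,cv2.cvtColor(f["pixels"],cv2.COLOR_RGB2BGR))
E
python3 - <<'E'
from h import *
print(sense())
for n in("scene","top","wrist"):
    f=grab_frame(n);save(f,n+"0.png");print(n,np.round(f["K"],1).tolist(),np.round(f["extrinsics"],3).tolist())
E
```

```text
pics
{'clock': 0.0, 'qpos': array([ 1.19759643e+00,  3.53683191e-01,  1.63416026e+00,  1.03690491e-05,
        1.15517422e+00, -2.37496645e-03]), 'qvel': array([-0.00043218, -0.00167014,  0.00052288, -0.00144242,  0.00068345,
       -0.00080328]), 'joint_efforts': array([ 6.38369293e-04, -6.05244970e+01, -3.42074203e+01, -8.59593570e-05,
        9.21026309e-03,  2.56437687e-06]), 'eef_pos': array([226.29575869, 582.07304367, 230.52860992]), 'tcp_rot': array([-3.14016766e+00, -1.28646417e-05,  2.77076352e+00]), 'contact_force': array([-0.23914903,  0.36178431, -0.55790751]), 'wrist_torque': array([-0.00081101,  0.05217382, -0.00211378]), 'opening': 1.0034197125338253}
scene [[422.5, 0.0, 321.0], [0.0, 422.5, 204.6], [0.0, 0.0, 1.0]] [[0.399, 0.782, -0.478, 1117.194], [0.917, -0.331, 0.223, -269.313], [0.016, -0.528, -0.849, 1131.924], [0.0, 0.0, 0.0, 1.0]]
top [[369.0, 0.0, 316.4], [0.0, 369.0, 194.6], [0.0, 0.0, 1.0]] [[-0.028, -0.987, 0.159, 326.907], [-0.999, 0.031, 0.019, -6.976], [-0.023, -0.159, -0.987, 1281.071], [0.0, 0.0, 0.0, 1.0]]
wrist [[332.3, 0.0, 316.4], [0.0, 332.3, 194.4], [0.0, 0.0, 1.0]] [[0.363, 0.895, 0.258, 161.044], [0.932, -0.348, -0.101, 607.403], [-0.0, 0.277, -0.961, 372.902], [0.0, 0.0, 0.0, 1.0]]
```

View pics/scene0.png

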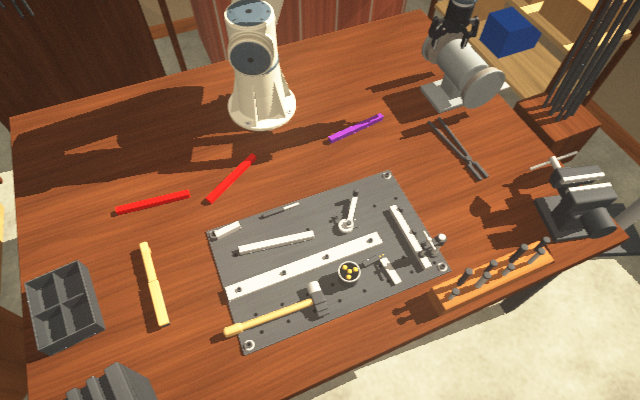

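View pics/top0.png

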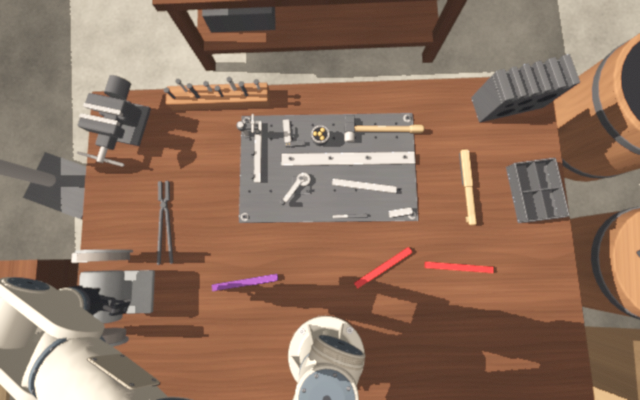

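```bash
python3 - <<'E'
from h import *
for cam in("scene","top"):
    f=grab_frame(cam)
    for t,z in(("bar",26),("crossbar",26),("jig",6),("cam_handle",44),("cam",24),("cam_pivot",18),("offcut",26),("punch",12)):
        for r in masks_of(cam,t)[:3]:
            m=r["pixels"]
            if m.sum()<5: continue
            rc=cv2.minAreaRect(np.argwhere(m).astype(np.float32))
            print(cam,t,round(r["conf"],2),int(m.sum()),np.round(r["centre"],1),w(f,r["centre"],z)[:2].round(0),[w(f,p,z)[:2].round(0).tolist() for p in cv2.boxPoints(rc)])
E
```

```text
scene bar 0.82 456 [130.  356.6] [263. 257.] [[214.0, 376.0], [254.0, 152.0], [290.0, 150.0], [252.0, 371.0]]
scene bar 0.73 649 [245.4 275.8] [ 571. -155.] [[564.0, -38.0], [530.0, -254.0], [560.0, -257.0], [594.0, -44.0]]
scene bar 0.67 540 [182.  230.6] [ 305. -209.] [[214.0, -111.0], [332.0, -300.0], [361.0, -289.0], [246.0, -101.0]]
scene crossbar 0.58 996 [241.6 417.8] [722. 232.] [[567.0, 327.0], [587.0, 207.0], [808.0, 202.0], [796.0, 312.0]]
scene jig 0.74 21808 [257.9 319.7] [649. -50.] [[406.0, 375.0], [433.0, -356.0], [823.0, -335.0], [846.0, 280.0]]
scene cam_handle 0.58 299 [219.2 350.2] [585.  76.] [[476.0, 112.0], [609.0, 28.0], [629.0, 60.0], [498.0, 146.0]]
scene cam 0.77 316 [220.1 349.6] [578.  79.] [[480.0, 146.0], [589.0, 33.0], [619.0, 58.0], [513.0, 172.0]]
scene cam_pivot 0.95 460 [218.1 346.7] [565.  76.] [[451.0, 88.0], [592.0, 20.0], [621.0, 83.0], [483.0, 155.0]]
scene offcut 0.77 209 [231.1 228.2] [ 472. -268.] [[450.0, -232.0], [458.0, -305.0], [487.0, -302.0], [480.0, -230.0]]
scene punch 0.34 650 [242.2 277. ] [ 556. -147.] [[558.0, -35.0], [523.0, -2
[... 807 characters left out ...]
85.0, 31.0]]
top cam_pivot 0.65 434 [189.  298.2] [552.  80.] [[617.0, 50.0], [569.0, 167.0], [498.0, 138.0], [545.0, 22.0]]
top cam_pivot 0.47 454 [187.7 367.1] [ 549. -159.] [[588.0, -44.0], [561.0, -39.0], [527.0, -254.0], [554.0, -258.0]]
top cam_pivot 0.22 712 [128.2 366.3] [ 764. -167.] [[803.0, -371.0], [813.0, -93.0], [716.0, -90.0], [707.0, -364.0]]
top offcut 0.69 285 [134.4 321.4] [745.  -7.] [[777.0, 26.0], [707.0, 27.0], [705.0, -29.0], [775.0, -31.0]]
top offcut 0.47 131 [210.9 399.8] [ 464. -265.] [[475.0, -300.0], [468.0, -227.0], [446.0, -228.0], [453.0, -301.0]]
top punch 0.61 113 [216.4 354.3] [ 452. -111.] [[462.0, -42.0], [452.0, -41.0], [448.0, -151.0], [459.0, -152.0]]
```

```bash
python3 - <<'E'
import cv2
a=cv2.imread("pics/top0.png");cv2.imwrite("pics/topc.png",cv2.resize(a[105:230,230:425],None,fx=4,fy=4,interpolation=cv2.INTER_CUBIC))
a=cv2.imread("pics/scene0.png");cv2.imwrite("pics/scc.png",cv2.resize(a[165:355,200:455],None,fx=3,fy=3,interpolation=cv2.INTER_CUBIC))
E
```

```text
(no output)
```

View pics/topc.png

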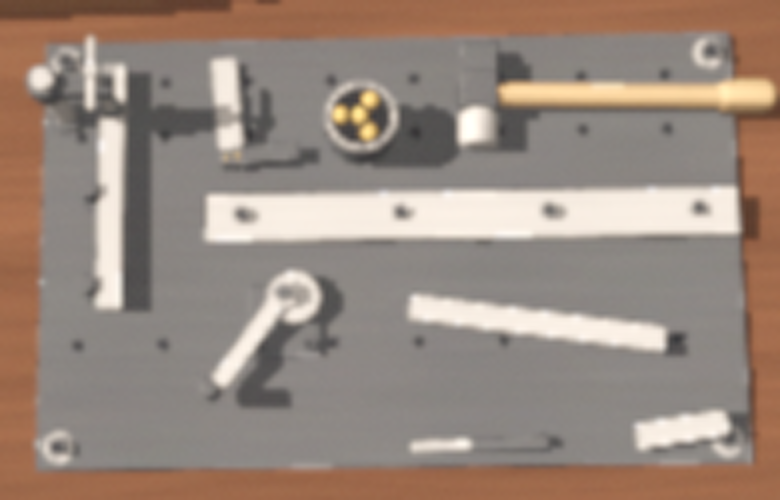

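View pics/scc.png

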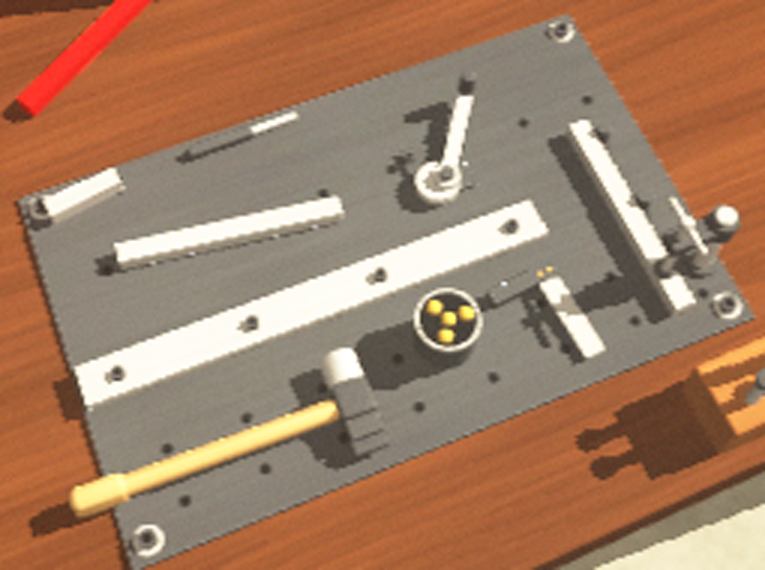

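```bash
cat > m.py <<'E'
from h import *
f=grab_frame("top");g=grab_frame("scene")
T=lambda x,y,z:w(f,((y+.5)/4-.5+105,(x+.5)/4-.5+230),z)[:2].round(1)
S=lambda x,y,z:w(g,((y+.5)/3-.5+165,(x+.5)/3-.5+200),z)[:2].round(1)
print("fence T",T(205,241,21),T(740,234,21),"S",S(530,200,21),S(77,367,21))
print("cross T",T(123,308,26),T(126,65,26),"S",S(570,124,26),S(675,310,26))
print("plate T",T(37,469,6),T(752,463,6),T(48,43,6),T(730,34,6),"S",S(20,200,6),S(572,15,6),S(750,318,6))
print("bar T",T(410,294,26),T(407,318,26),T(667,328,26),T(664,352,26),"S",S(115,243,26),S(340,197,26),S(344,215,26),S(120,265,26))
print("handle T",T(215,385,58),"S",S(468,80,58)," pivot cam disc T",T(294,296,24),"S",S(438,180,24))
print("off T",T(635,425,26),T(640,450,26),T(730,435,26)," punch",T(411,446,12),T(560,440,12))
E
python3 m.py
```

```text
fence T [639.9 138.8] [ 630.6 -328.4] S [642.2 137.2] [ 633.5 -326.4]
cross T [581.3 210.4] [802.4 206.9] S [581.7 214.3] [802.6 207.2]
plate T [445.2 289.3] [ 432.  -328.4] [833.5 281.5] [ 819.3 -336.2] S [ 435.4 -328.5] [447.8 292.9] [832.5 277.9]
bar T [585.6 -39.3] [564.5 -36. ] [ 548.6 -259. ] [ 527.8 -255.2] S [ 528.9 -256.1] [567.6 -36.6] [587.5 -40.8] [ 553.2 -258.8]
handle T [506.5 127.6] S [510.  129.5]  pivot cam disc T [587.5  61.5] S [587.2  61.6]
off T [ 465.6 -226.7] [ 444.2 -229.7] [ 454.7 -306.5]  punch [454.8 -35.9] [ 456.2 -164.2]
```

Top/scene views agree: the fence face is at x≈640, the cross-bar face at y≈211, and the pivot at (589,62). The handle is at (508,128), and the bar's centre is at (557,-147) with yaw about -0.166. I'll push with shut fingers, low on the bar.

```bash
python3 -m inch '[{"gripper":0,"tx":0,"ty":0,"tz":0,"spin":-6.7},{"gripper":0,"tx":0,"ty":0,"tz":0,"spin":-6.7},{"gripper":0,"tx":0,"ty":0,"tz":0,"spin":-6.7},{"gripper":0,"tx":-0.016,"ty":-0.04,"tz":0,"spin":0},{"gripper":0,"tx":-0.016,"ty":-0.04,"tz":0,"spin":0},{"gripper":0,"tx":-0.016,"ty":-0.04,"tz":0,"spin":0},{"gripper":0,"tx":-0.016,"ty":-0.04,"tz":0,"spin":0},{"gripper":0,"tx":-0.016,"ty":-0.04,"tz":0,"spin":0}]' 60
python3 -m inch '[{"gripper":0,"tx":-0.016,"ty":-0.04,"tz":0,"spin":0},{"gripper":0,"tx":-0.016,"ty":-0.04,"tz":0,"spin":0},{"gripper":0,"tx":-0.016,"ty":-0.04,"tz":0,"spin":0},{"gripper":0,"tx":-0.016,"ty":-0.04,"tz":0,"spin":0},{"gripper":0,"tx":-0.016,"ty":-0.04,"tz":0,"spin":0},{"gripper":0,"tx":-0.016,"ty":-0.04,"tz":0,"spin":0},{"gripper":0,"tx":-0.016,"ty":-0.04,"tz":0,"spin":0},{"gripper":0,"tx":-0.016,"ty":-0.04,"tz":0,"spin":0}]'
```

```text
clock: 1.95
eef_pos: [302.8, 379.4, 231.4]
tcp_rot: [3.141, 0.0, 3.122]
contact_force: [0.4, -0.1, 0.4]
opening: -0.001
clock: 2.75
eef_pos: [424.5, 56.7, 231.7]
tcp_rot: [3.141, 0.001, 3.122]
contact_force: [0.0, 0.5, 0.0]
opening: 0.002
```

```bash
python3 -m inch '[{"gripper":0,"tx":-0.017,"ty":-0.0415,"tz":0,"spin":0},{"gripper":0,"tx":-0.017,"ty":-0.0415,"tz":0,"spin":0},{"gripper":0,"tx":-0.017,"ty":-0.0415,"tz":0.01,"spin":0},{"gripper":0,"tx":-0.017,"ty":-0.0415,"tz":0.03,"spin":0},{"gripper":0,"tx":-0.017,"ty":-0.0415,"tz":0.04,"spin":0},{"gripper":0,"tx":0,"ty":0,"tz":0.04,"spin":0},{"gripper":0,"tx":0,"ty":0,"tz":0.04,"spin":0},{"gripper":0,"tx":0,"ty":0,"tz":0,"spin":0}]'
python3 -c "
from h import *
f=grab_frame('wrist');save(f,'w1.png');f=grab_frame('top');save(f,'t1.png')"
```

```text
clock: 3.55
eef_pos: [497.4, -140.0, 75.9]
tcp_rot: [3.139, -0.008, 3.121]
contact_force: [0.0, 0.3, -0.3]
opening: -0.004
```

View pics/w1.png

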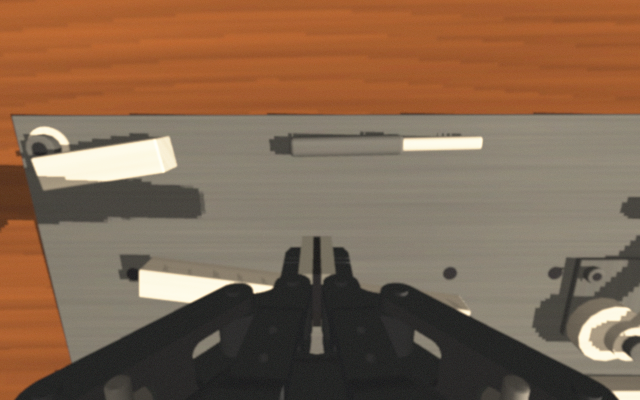

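The wrist view shows the shut tips at px (317,240), on the robot side of the bar. The punch (top middle) and the offcut (top left) are both clear.

```bash
python3 -m inch '[{"gripper":0,"tx":0,"ty":-0.01,"tz":0.02,"spin":0},{"gripper":0,"tx":0,"ty":0,"tz":0.02,"spin":0},{"gripper":0,"tx":0,"ty":0,"tz":0.015,"spin":0},{"gripper":0,"tx":0,"ty":0,"tz":0.009,"spin":0},{"gripper":0,"tx":0,"ty":0,"tz":0,"spin":0},{"gripper":0,"tx":-0.008,"ty":0,"tz":0,"spin":0},{"gripper":0,"tx":-0.008,"ty":0,"tz":0,"spin":0},{"gripper":0,"tx":0,"ty":0,"tz":0,"spin":0}]'
```

```text
clock: 4.45
eef_pos: [519.3, -151.3, 17.4]
tcp_rot: [-3.141, 0.003, 3.122]
contact_force: [-0.2, 0.4, 0.2]
opening: 0.001
```

```bash
python3 -m inch '[{"gripper":0,"tx":0,"ty":0,"tz":0.004,"spin":0},{"gripper":0,"tx":0,"ty":0,"tz":0.0035,"spin":0},{"gripper":0,"tx":0,"ty":0,"tz":0,"spin":0},{"gripper":0,"tx":0,"ty":0,"tz":0,"spin":0},{"gripper":0,"tx":-0.004,"ty":0,"tz":0,"spin":0},{"gripper":0,"tx":-0.004,"ty":0,"tz":0,"spin":0},{"gripper":0,"tx":-0.004,"ty":0,"tz":0,"spin":0},{"gripper":0,"tx":-0.004,"ty":0,"tz":0,"spin":0}]'
```

```text
clock: 5.25
eef_pos: [533.3, -151.3, 8.8]
tcp_rot: [-3.142, 0.0, 3.122]
contact_force: [-0.2, 0.2, 0.3]
opening: -0.002
```

```bash
python3 -m inch '[{"gripper":0,"tx":-0.006,"ty":0,"tz":-0.0005,"spin":0},{"gripper":0,"tx":-0.006,"ty":0,"tz":0,"spin":0},{"gripper":0,"tx":-0.006,"ty":0,"tz":0,"spin":0},{"gripper":0,"tx":-0.006,"ty":0,"tz":0,"spin":0},{"gripper":0,"tx":-0.006,"ty":0,"tz":0,"spin":0},{"gripper":0,"tx":-0.006,"ty":0,"tz":0,"spin":0},{"gripper":0,"tx":-0.006,"ty":0,"tz":0,"spin":0},{"gripper":0,"tx":0,"ty":0,"tz":0,"spin":0}]'
python3 -c "
from h import *
f=grab_frame('top');save(f,'t2.png')
a=cv2.imread('pics/t2.png');cv2.imwrite('pics/t2c.png',cv2.resize(a[105:230,230:425],None,fx=4,fy=4,interpolation=cv2.INTER_CUBIC))"
```

```text
clock: 6.05
eef_pos: [576.4, -152.2, 9.4]
tcp_rot: [-3.141, 0.002, 3.122]
contact_force: [0.2, -0.0, 0.3]
opening: -0.0
```

View pics/t2c.png

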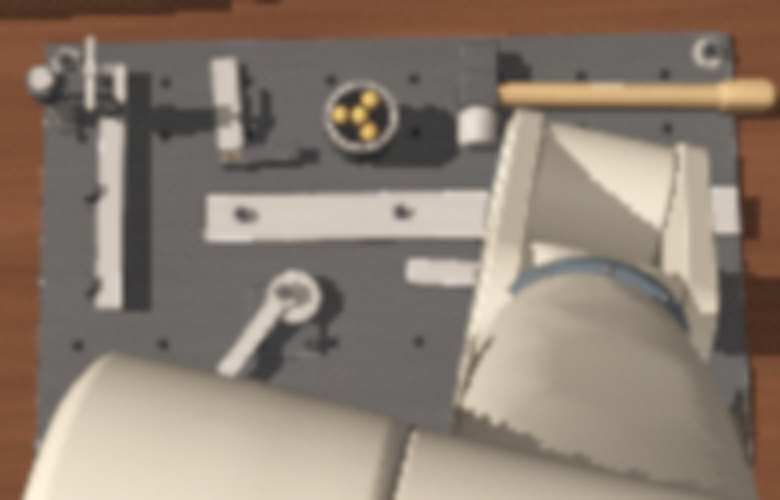

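The bar's front end has moved to crop px (406,270), about 25 mm short of the fence, and it is rotating toward parallel. I'll keep pushing.

```bash
python3 -m inch '[{"gripper":0,"tx":-0.004,"ty":0,"tz":0,"spin":0},{"gripper":0,"tx":-0.004,"ty":0,"tz":0,"spin":0},{"gripper":0,"tx":-0.004,"ty":0,"tz":0,"spin":0},{"gripper":0,"tx":-0.004,"ty":0,"tz":0,"spin":0},{"gripper":0,"tx":-0.003,"ty":0,"tz":0,"spin":0},{"gripper":0,"tx":-0.002,"ty":0,"tz":0,"spin":0},{"gripper":0,"tx":-0.002,"ty":0,"tz":0,"spin":0},{"gripper":0,"tx":-0.002,"ty":0,"tz":0,"spin":0}]'
```

```text
clock: 6.9
eef_pos: [598.2, -152.5, 9.4]
tcp_rot: [3.141, -0.003, 3.122]
contact_force: [-8.6, -0.2, 5.7]
opening: -0.0
```

```bash
python3 -m inch '[{"gripper":0,"tx":-0.002,"ty":0,"tz":0,"spin":0},{"gripper":0,"tx":-0.001,"ty":0,"tz":0,"spin":0},{"gripper":0,"tx":-0.001,"ty":0,"tz":0,"spin":0},{"gripper":0,"tx":-0.001,"ty":0,"tz":0,"spin":0},{"gripper":0,"tx":-0.001,"ty":0,"tz":0,"spin":0},{"gripper":0,"tx":-0.001,"ty":0,"tz":0,"spin":0},{"gripper":0,"tx":0,"ty":0,"tz":0,"spin":0},{"gripper":0,"tx":0,"ty":0,"tz":0,"spin":0}]'
```

```text
clock: 7.7
eef_pos: [604.5, -152.7, 9.2]
tcp_rot: [3.141, -0.004, 3.122]
contact_force: [-10.4, -1.2, 7.5]
opening: -0.0
```

```bash
python3 -m inch '[{"gripper":0,"tx":-0.001,"ty":0,"tz":0,"spin":0},{"gripper":0,"tx":-0.001,"ty":0,"tz":0,"spin":0},{"gripper":0,"tx":0,"ty":0,"tz":0,"spin":0},{"gripper":0,"tx":0,"ty":0,"tz":0,"spin":0},{"gripper":0,"tx":0,"ty":0,"tz":0,"spin":0},{"gripper":0,"tx":0,"ty":0,"tz":0,"spin":0},{"gripper":0,"tx":0,"ty":0,"tz":0,"spin":0},{"gripper":0,"tx":0,"ty":0,"tz":0,"spin":0}]'
python3 -c "
from h import *
f=grab_frame('scene');save(f,'s3.png')
a=cv2.imread('pics/s3.png');cv2.imwrite('pics/s3c.png',cv2.resize(a[165:355,200:455],None,fx=3,fy=3,interpolation=cv2.INTER_CUBIC))
f=grab_frame('wrist');save(f,'w3.png')"
```

```text
clock: 8.5
eef_pos: [604.5, -152.7, 9.2]
tcp_rot: [3.141, -0.008, 3.122]
contact_force: [-16.9, -2.3, 14.6]
opening: -0.0
```

View pics/s3c.png

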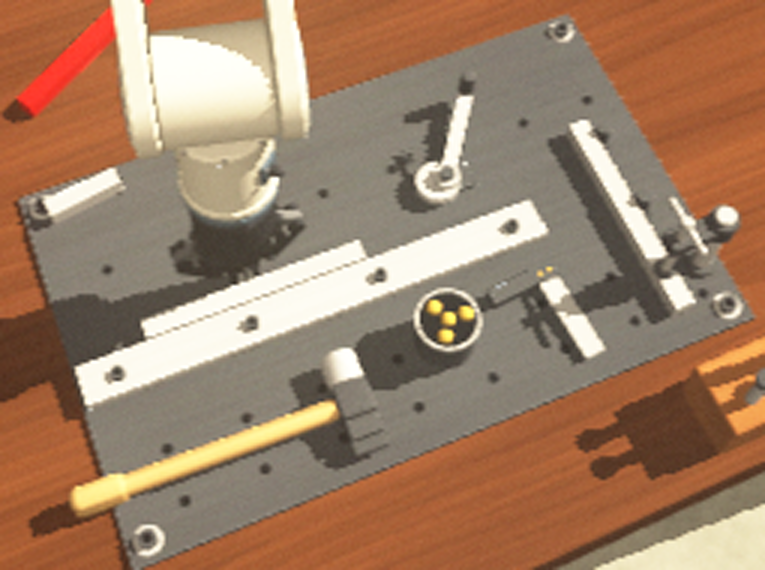

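View pics/w3.png

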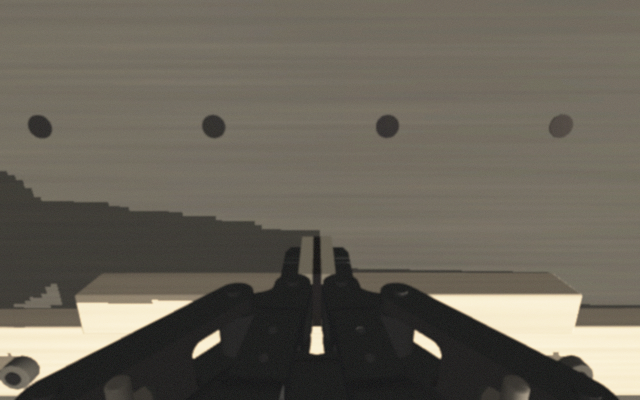

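The bar lies flush along the fence; it is blocked at tool x = 604.5 with 17 N. Next I locate its rear end.

```bash
python3 - <<'E'
from h import *
f=grab_frame("wrist")
print(w(f,(295,81),26),w(f,(295,581),26),w(f,(272,101),6), w(f,(272,548),6))
g=grab_frame("scene")
S=lambda x,y,z:w(g,((y+.5)/3-.5+165,(x+.5)/3-.5+200),z)[:2].round(1)
print(S(142,321,26),S(362,242,26),S(368,258,26))
E
python3 -m inch '[{"gripper":0,"tx":0.004,"ty":0,"tz":0,"spin":0},{"gripper":0,"tx":0.02,"ty":0,"tz":0,"spin":0},{"gripper":0,"tx":0.01,"ty":0,"tz":-0.02,"spin":0},{"gripper":0,"tx":0,"ty":-0.03,"tz":-0.01,"spin":0},{"gripper":0,"tx":0,"ty":-0.04,"tz":0,"spin":0},{"gripper":0,"tx":0,"ty":-0.04,"tz":0,"spin":0},{"gripper":0,"tx":0,"ty":-0.03,"tz":0,"spin":0},{"gripper":0,"tx":0,"ty":0,"tz":0,"spin":0}]'
```

```text
[ 613.64399998 -254.40446279   26.        ] [618.18104942 -39.28434692  26.        ] [ 613.57655096 -258.25524155    6.        ] [618.14463149 -40.05585956   6.        ]
[ 616.1 -257.6] [621.5 -36.2] [639.4 -37.7]
clock: 9.5
eef_pos: [573.0, -296.2, 40.0]
tcp_rot: [-3.139, 0.004, 3.119]
contact_force: [0.6, 0.5, -0.1]
opening: -0.003
```

```bash
python3 -m inch '[{"gripper":0,"tx":-0.02,"ty":0,"tz":0,"spin":0},{"gripper":0,"tx":-0.02,"ty":0,"tz":0,"spin":0},{"gripper":0,"tx":-0.003,"ty":0,"tz":0.01,"spin":0},{"gripper":0,"tx":0,"ty":0,"tz":0.012,"spin":0},{"gripper":0,"tx":0,"ty":0,"tz":0.008,"spin":0},{"gripper":0,"tx":0,"ty":0.0,"tz":0,"spin":0},{"gripper":0,"tx":0,"ty":0.005,"tz":0,"spin":0},{"gripper":0,"tx":0,"ty":0.005,"tz":0,"spin":0}]'
python3 -c "
from h import *
f=grab_frame('wrist');save(f,'w4.png')"
```

```text
clock: 10.3
eef_pos: [614.8, -282.6, 9.3]
tcp_rot: [3.141, -0.0, 3.121]
contact_force: [0.6, -0.6, 0.2]
opening: -0.001
```

View pics/w4.png

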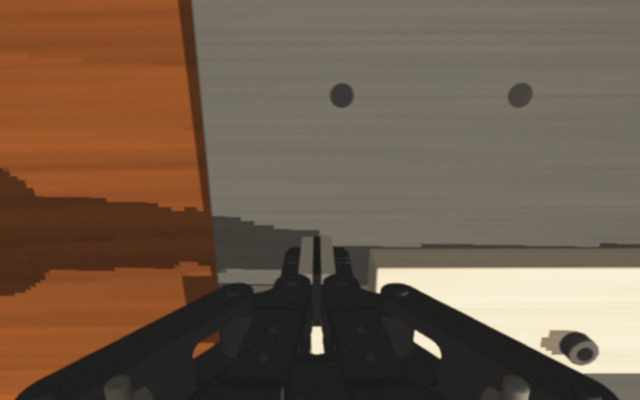

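The fingertips (px 317,240) are behind the bar's end face (px 372,250), and clear of the fence. Push along the fence.

```bash
python3 -m inch '[{"gripper":0,"tx":0,"ty":0.006,"tz":0,"spin":0},{"gripper":0,"tx":0,"ty":0.006,"tz":0,"spin":0},{"gripper":0,"tx":0,"ty":0.008,"tz":0,"spin":0},{"gripper":0,"tx":0,"ty":0.008,"tz":0,"spin":0},{"gripper":0,"tx":0,"ty":0.01,"tz":0,"spin":0},{"gripper":0,"tx":0,"ty":0.01,"tz":0,"spin":0},{"gripper":0,"tx":0,"ty":0.01,"tz":0,"spin":0},{"gripper":0,"tx":0,"ty":0.01,"tz":0,"spin":0}]'
python3 -c "
from h import *
f=grab_frame('scene');save(f,'s5.png')
a=cv2.imread('pics/s5.png');cv2.imwrite('pics/s5c.png',cv2.resize(a[165:355,200:455],None,fx=3,fy=3,interpolation=cv2.INTER_CUBIC))
f=grab_frame('wrist');save(f,'w5.png')"
```

```text
clock: 11.15
eef_pos: [616.6, -215.0, 9.5]
tcp_rot: [-3.14, 0.0, 3.122]
contact_force: [-0.5, -5.5, 0.0]
opening: 0.004
```

View pics/s5c.png

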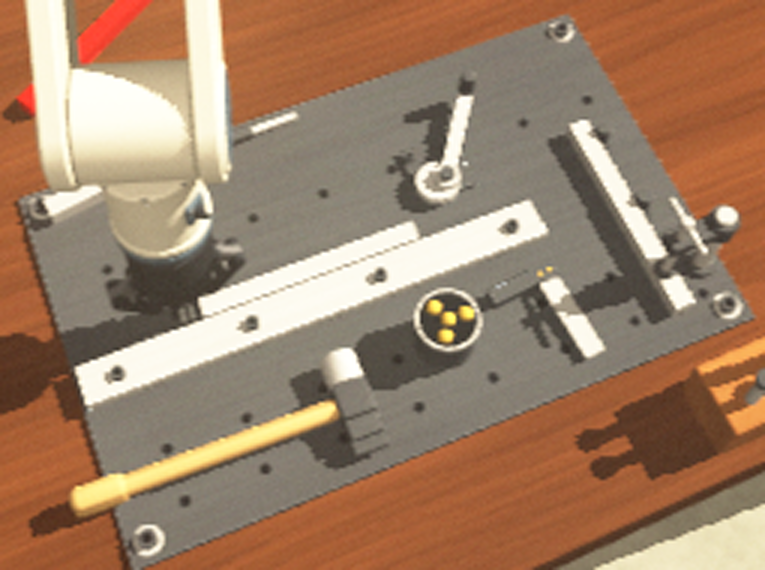

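View pics/w5.png

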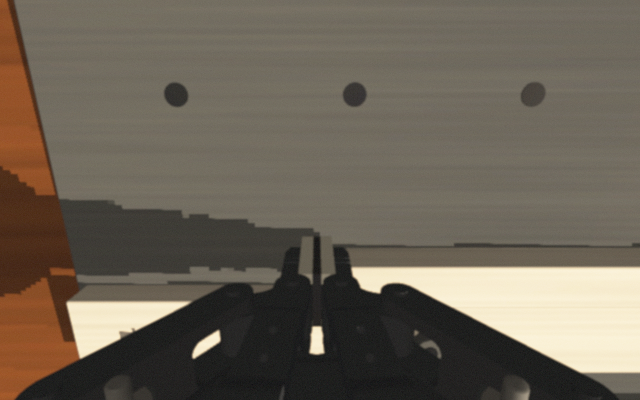

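The bar's front is at crop px (415,230), still parallel and against the fence. Continue past the cam.

```bash
python3 -m inch '[{"gripper":0,"tx":0,"ty":0.008,"tz":0,"spin":0},{"gripper":0,"tx":0,"ty":0.008,"tz":0,"spin":0},{"gripper":0,"tx":0,"ty":0.008,"tz":0,"spin":0},{"gripper":0,"tx":0,"ty":0.008,"tz":0,"spin":0},{"gripper":0,"tx":0,"ty":0.008,"tz":0,"spin":0},{"gripper":0,"tx":0,"ty":0.008,"tz":0,"spin":0},{"gripper":0,"tx":0,"ty":0.008,"tz":0,"spin":0},{"gripper":0,"tx":0,"ty":0.008,"tz":0,"spin":0}]'
python3 -c "
from h import *
f=grab_frame('scene');save(f,'s6.png')
a=cv2.imread('pics/s6.png');cv2.imwrite('pics/s6c.png',cv2.resize(a[205:305,250:410],None,fx=5,fy=5,interpolation=cv2.INTER_CUBIC))"
```

```text
clock: 12.05
eef_pos: [617.8, -151.4, 9.4]
tcp_rot: [-3.141, 0.0, 3.122]
contact_force: [-0.2, -5.9, 0.8]
opening: 0.002
```

View pics/s6c.png

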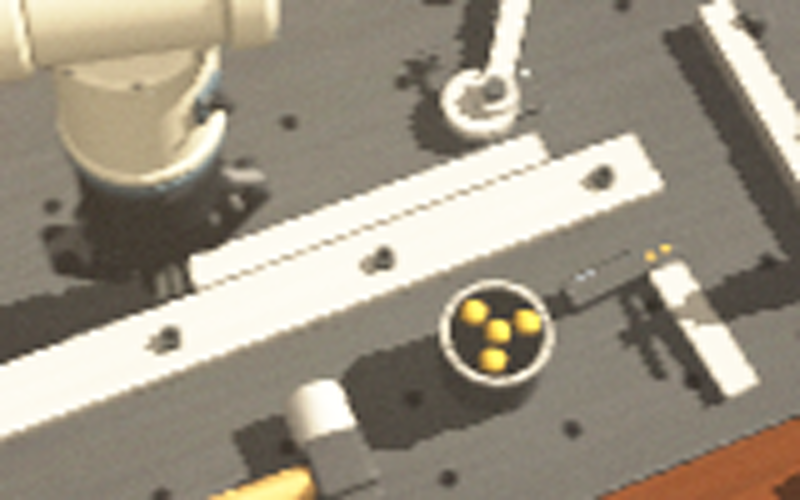

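```bash
python3 -m inch '[{"gripper":0,"tx":0,"ty":0.008,"tz":0,"spin":0},{"gripper":0,"tx":0,"ty":0.008,"tz":0,"spin":0},{"gripper":0,"tx":0,"ty":0.008,"tz":0,"spin":0},{"gripper":0,"tx":0,"ty":0.008,"tz":0,"spin":0},{"gripper":0,"tx":0,"ty":0.008,"tz":0,"spin":0},{"gripper":0,"tx":0,"ty":0.008,"tz":0,"spin":0},{"gripper":0,"tx":0,"ty":0.008,"tz":0,"spin":0},{"gripper":0,"tx":0,"ty":0.008,"tz":0,"spin":0}]'
python3 -m inch '[{"gripper":0,"tx":0,"ty":0.008,"tz":0,"spin":0},{"gripper":0,"tx":0,"ty":0.008,"tz":0,"spin":0},{"gripper":0,"tx":0,"ty":0.008,"tz":0,"spin":0},{"gripper":0,"tx":0,"ty":0.006,"tz":0,"spin":0},{"gripper":0,"tx":0,"ty":0.006,"tz":0,"spin":0},{"gripper":0,"tx":0,"ty":0.005,"tz":0,"spin":0},{"gripper":0,"tx":0,"ty":0.004,"tz":0,"spin":0},{"gripper":0,"tx":0,"ty":0.004,"tz":0,"spin":0}]'
python3 -c "
from h import *
f=grab_frame('scene');save(f,'s7.png')
a=cv2.imread('pics/s7.png');cv2.imwrite('pics/s7c.png',cv2.resize(a[195:295,280:440],None,fx=5,fy=5,interpolation=cv2.INTER_CUBIC))"
```

```text
clock: 12.9
eef_pos: [619.0, -87.5, 9.3]
tcp_rot: [-3.141, -0.0, 3.122]
contact_force: [-0.4, -6.1, 1.8]
opening: 0.001
clock: 13.7
eef_pos: [619.9, -38.6, 9.3]
tcp_rot: [-3.141, -0.0, 3.122]
contact_force: [-2.0, -5.4, 2.0]
opening: -0.002
```

View pics/s7c.png

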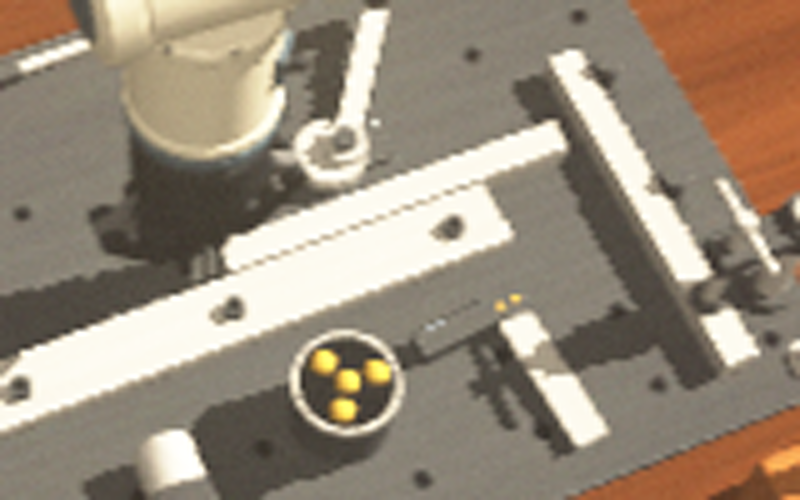

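The gap to the cross-bar is about 18 mm, and the bar runs along the fence under the cam. Now the fine approach.

```bash
python3 -m inch '[{"gripper":0,"tx":0,"ty":0.004,"tz":0,"spin":0},{"gripper":0,"tx":0,"ty":0.004,"tz":0,"spin":0},{"gripper":0,"tx":0,"ty":0.003,"tz":0,"spin":0},{"gripper":0,"tx":0,"ty":0.002,"tz":0,"spin":0},{"gripper":0,"tx":0,"ty":0.001,"tz":0,"spin":0},{"gripper":0,"tx":0,"ty":0.001,"tz":0,"spin":0},{"gripper":0,"tx":0,"ty":0.001,"tz":0,"spin":0},{"gripper":0,"tx":0,"ty":0,"tz":0,"spin":0}]'
python3 -m inch '[{"gripper":0,"tx":0,"ty":0.001,"tz":0,"spin":0},{"gripper":0,"tx":0,"ty":0.001,"tz":0,"spin":0},{"gripper":0,"tx":0,"ty":0.001,"tz":0,"spin":0},{"gripper":0,"tx":0,"ty":0.001,"tz":0,"spin":0},{"gripper":0,"tx":0,"ty":0,"tz":0,"spin":0},{"gripper":0,"tx":0,"ty":0,"tz":0,"spin":0},{"gripper":0,"tx":0,"ty":0,"tz":0,"spin":0},{"gripper":0,"tx":0,"ty":0,"tz":0,"spin":0}]'
```

```text
clock: 14.55
eef_pos: [620.2, -22.6, 9.3]
tcp_rot: [-3.141, -0.0, 3.122]
contact_force: [-1.6, -6.2, 2.0]
opening: -0.001
clock: 15.35
eef_pos: [620.2, -20.7, 9.3]
tcp_rot: [-3.139, -0.0, 3.122]
contact_force: [-2.2, -17.7, 1.9]
opening: 0.001
```

```bash
python3 -m inch '[{"gripper":0,"tx":0,"ty":0.001,"tz":0,"spin":0},{"gripper":0,"tx":0,"ty":0,"tz":0,"spin":0},{"gripper":0,"tx":0,"ty":0,"tz":0,"spin":0},{"gripper":0,"tx":0,"ty":-0.005,"tz":0,"spin":0},{"gripper":0,"tx":0,"ty":-0.015,"tz":0,"spin":0},{"gripper":0,"tx":0.005,"ty":-0.02,"tz":-0.005,"spin":0},{"gripper":0,"tx":0.01,"ty":-0.02,"tz":-0.03,"spin":0},{"gripper":0,"tx":0.01,"ty":0,"tz":-0.03,"spin":0}]'
python3 -c "
from h import *
f=grab_frame('scene');save(f,'s8.png')
a=cv2.imread('pics/s8.png');cv2.imwrite('pics/s8c.png',cv2.resize(a[195:295,280:440],None,fx=5,fy=5,interpolation=cv2.INTER_CUBIC))"
```

```text
clock: 16.15
eef_pos: [593.3, -78.6, 74.1]
tcp_rot: [3.141, -0.002, 3.12]
contact_force: [0.4, 1.1, 0.8]
opening: -0.002
```

View pics/s8c.png

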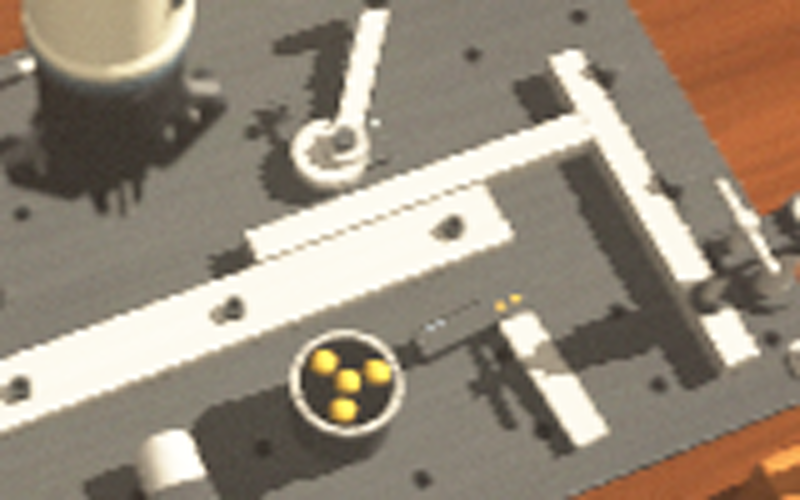

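The bar butts on the cross-bar (crop px 590,130) and lies flush on the fence; the tool is clear. Next I go behind the handle.

```bash
python3 -m inch '[{"gripper":0,"tx":0.0115,"ty":0.03,"tz":0,"spin":0},{"gripper":0,"tx":0.0115,"ty":0.04,"tz":0,"spin":0},{"gripper":0,"tx":0.0115,"ty":0.04,"tz":0,"spin":0},{"gripper":0,"tx":0.0115,"ty":0.04,"tz":0,"spin":0},{"gripper":0,"tx":0.0115,"ty":0.04,"tz":0,"spin":0},{"gripper":0,"tx":0.0115,"ty":0.04,"tz":0,"spin":0},{"gripper":0,"tx":0,"ty":0,"tz":0,"spin":8},{"gripper":0,"tx":0,"ty":0,"tz":0,"spin":8}]'
python3 -m inch '[{"gripper":0,"tx":0,"ty":0,"tz":0,"spin":8},{"gripper":0,"tx":0,"ty":0,"tz":0,"spin":8},{"gripper":0,"tx":0,"ty":0,"tz":0,"spin":7},{"gripper":0,"tx":0,"ty":0,"tz":0.01,"spin":0},{"gripper":0,"tx":0,"ty":0,"tz":0.01,"spin":0},{"gripper":0,"tx":0,"ty":0,"tz":0.01,"spin":0},{"gripper":0,"tx":0,"ty":0,"tz":0,"spin":0},{"gripper":0,"tx":0,"ty":0,"tz":0,"spin":0}]'
python3 -c "
from h import *
print(sense()['qpos'])
f=grab_frame('wrist');save(f,'w9.png')"
```

```text
clock: 17.0
eef_pos: [529.6, 156.3, 74.2]
tcp_rot: [3.141, 0.0, 2.84]
contact_force: [-0.1, -0.0, -0.3]
opening: 0.003
clock: 17.8
eef_pos: [529.5, 154.7, 43.6]
tcp_rot: [-3.141, -0.001, 2.442]
contact_force: [-0.4, -0.9, -0.3]
opening: 0.002
[ 2.81580624e-01  4.91189360e-01  1.92504938e+00  3.93014519e-05
  7.26579093e-01 -5.89498849e-01]
```

View pics/w9.png

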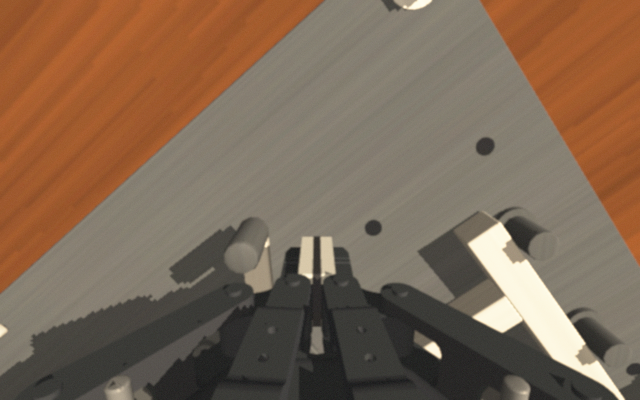

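```bash
python3 - <<'E'
from h import *
f=grab_frame("wrist")
P=w(f,(257,241),58);print(P)
s=sense();p=np.array(s['eef_pos']);y=s['tcp_rot'][2]
d=(P-p)[:2];tx=np.array([np.cos(y),np.sin(y)]);ty=np.array([np.sin(y),-np.cos(y)]);print(p,d@tx,d@ty)
v=P[:2]-[589.3,61.5];print(np.hypot(*v),np.degrees(np.arctan2(v[1],v[0])))
E
```

```text
[505.17165965 133.79512207  58.        ]
[530.07496742 154.94608231  44.27321974] 5.417688846488163 -32.220901672076195
110.9241286923824 139.3261065640397
```

The pin top is at px (241,257), 30 mm ahead of the pushing face, as expected. Lower, close in, and start the arc.

```bash
python3 -m inch '[{"gripper":0,"tx":0.002,"ty":-0.004,"tz":0.005,"spin":0},{"gripper":0,"tx":0,"ty":-0.004,"tz":0,"spin":0},{"gripper":0,"tx":0,"ty":-0.004,"tz":0,"spin":0},{"gripper":0,"tx":0.001,"ty":-0.0074,"tz":0,"spin":-4},{"gripper":0,"tx":0.001,"ty":-0.0074,"tz":0,"spin":-4},{"gripper":0,"tx":0.001,"ty":-0.0074,"tz":0,"spin":-4},{"gripper":0,"tx":0.001,"ty":-0.0074,"tz":0,"spin":-4},{"gripper":0,"tx":0,"ty":0,"tz":0,"spin":0}]'
cat > c.py <<'E'
from h import *
s=sense();p=np.array(s['eef_pos']);y=s['tcp_rot'][2]
v=p[:2]-[589.3,61.5];th=np.degrees(np.arctan2(v[1],v[0]))%360
print("R",np.hypot(*v),"polar",th,"tool -y dir",(np.degrees(y)+90)%360,s['contact_force'],s['qpos'][5])
E
python3 c.py
```

```text
clock: 18.7
eef_pos: [500.5, 124.3, 39.5]
tcp_rot: [3.141, 0.0, 2.721]
contact_force: [0.1, -0.1, -0.3]
opening: 0.001
R 108.73750577256676 polar 144.7397735397189 tool -y dir 245.88460841910924 [ 0.0858386  -0.138569   -0.27812314] -0.9093718126343172
```

```bash
python3 -m inch '[{"gripper":0,"tx":0.001,"ty":-0.0075,"tz":0,"spin":-4},{"gripper":0,"tx":0.001,"ty":-0.0075,"tz":0,"spin":-4},{"gripper":0,"tx":0.0005,"ty":-0.0075,"tz":0,"spin":-4},{"gripper":0,"tx":0.0005,"ty":-0.0075,"tz":0,"spin":-4},{"gripper":0,"tx":0.0005,"ty":-0.0075,"tz":0,"spin":-4},{"gripper":0,"tx":0.001,"ty":-0.0075,"tz":0,"spin":-4},{"gripper":0,"tx":0.001,"ty":-0.0075,"tz":0,"spin":-4},{"gripper":0,"tx":0.001,"ty":-0.0075,"tz":0,"spin":-4}]'
python3 c.py
python3 -c "
from h import *
f=grab_frame('wrist');save(f,'w10.png')"
```

```text
clock: 19.5
eef_pos: [484.7, 67.7, 39.5]
tcp_rot: [3.141, 0.001, -3.004]
contact_force: [1.3, 2.2, -0.7]
opening: -0.001
R 104.76098137572637 polar 176.5957280848336 tool -y dir 277.88331577542647 [ 1.32628108  2.1900778  -0.70062059] -1.5732834733591836
```

View pics/w10.png

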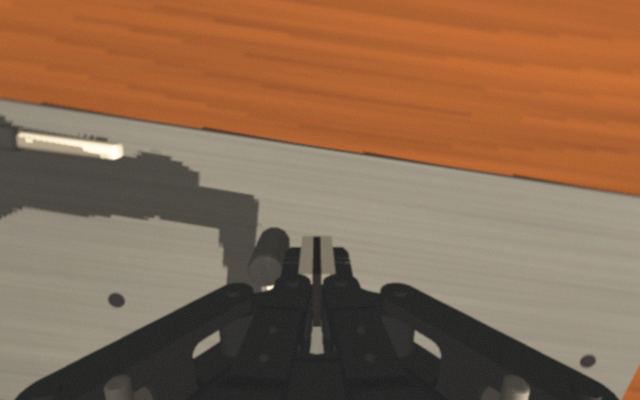

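The pin is in contact at px (268,255), centred on the finger face. Keep going.

```bash
python3 -m inch '[{"gripper":0,"tx":0.0012,"ty":-0.0074,"tz":0,"spin":-4},{"gripper":0,"tx":0.0012,"ty":-0.0074,"tz":0,"spin":-4},{"gripper":0,"tx":0.0012,"ty":-0.0074,"tz":0,"spin":-4},{"gripper":0,"tx":0.0012,"ty":-0.0074,"tz":0,"spin":-4},{"gripper":0,"tx":0.0012,"ty":-0.0074,"tz":0,"spin":-4},{"gripper":0,"tx":0.0012,"ty":-0.0074,"tz":0,"spin":-4},{"gripper":0,"tx":0.0012,"ty":-0.0074,"tz":0,"spin":-4},{"gripper":0,"tx":0.0012,"ty":-0.0074,"tz":0,"spin":-4}]'
python3 c.py
python3 -c "
from h import *
f=grab_frame('wrist');save(f,'w11.png')"
```

```text
clock: 20.35
eef_pos: [497.0, 10.0, 39.2]
tcp_rot: [3.141, -0.0, -2.447]
contact_force: [0.5, 2.9, 0.1]
opening: -0.001
R 105.72271592536814 polar 209.13450287783206 tool -y dir 309.8169696519701 [0.4544714  2.92254295 0.0742699 ] -2.249346388880794
```

View pics/w11.png

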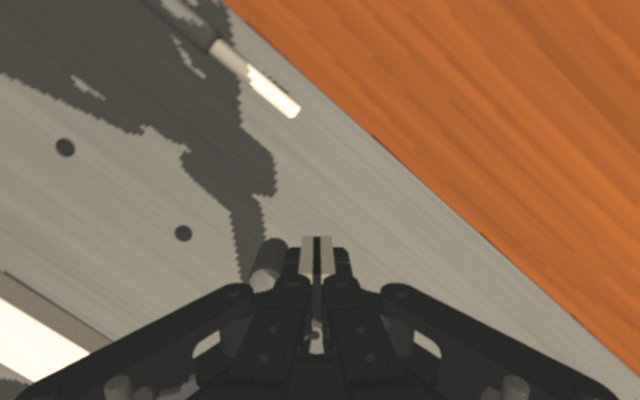

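```bash
python3 -m inch '[{"gripper":0,"tx":0.0011,"ty":-0.0074,"tz":0,"spin":-4},{"gripper":0,"tx":0.0011,"ty":-0.0074,"tz":0,"spin":-4},{"gripper":0,"tx":0.0011,"ty":-0.0074,"tz":0,"spin":-4},{"gripper":0,"tx":0.0006,"ty":-0.0037,"tz":0,"spin":-2},{"gripper":0,"tx":0.0003,"ty":-0.0018,"tz":0,"spin":-1},{"gripper":0,"tx":0.0003,"ty":-0.0018,"tz":0,"spin":-1},{"gripper":0,"tx":0,"ty":0,"tz":0,"spin":0},{"gripper":0,"tx":0,"ty":0,"tz":0,"spin":0}]'
python3 c.py
```

```text
clock: 21.2
eef_pos: [513.8, -12.5, 38.9]
tcp_rot: [3.139, -0.0, -2.171]
contact_force: [-2.2, 7.7, 0.9]
opening: 0.003
R 105.75116176599896 polar 224.44043823771048 tool -y dir 325.59272774319606 [-2.24560412  7.65801031  0.93450807] -2.570613874834074
```

```bash
python3 -m inch '[{"gripper":0,"tx":0.0003,"ty":-0.0018,"tz":0,"spin":-1},{"gripper":0,"tx":0.0003,"ty":-0.0018,"tz":0,"spin":-1},{"gripper":0,"tx":0.0003,"ty":-0.0018,"tz":0,"spin":-1},{"gripper":0,"tx":0.0003,"ty":-0.0018,"tz":0,"spin":-1},{"gripper":0,"tx":0,"ty":0,"tz":0,"spin":0},{"gripper":0,"tx":0,"ty":0,"tz":0,"spin":0},{"gripper":0,"tx":0,"ty":0,"tz":0,"spin":0},{"gripper":0,"tx":0,"ty":0,"tz":0,"spin":0}]'
python3 c.py
```

```text
clock: 22.0
eef_pos: [514.1, -14.5, 38.5]
tcp_rot: [3.129, -0.002, -2.103]
contact_force: [-18.0, 29.2, 17.7]
opening: -0.002
R 106.87174833789325 polar 225.31220959938003 tool -y dir 329.53425525757757 [-17.97969342  29.20795342  17.70388945] -2.649823274292958
```

```bash
python3 -c "
from h import *
f=grab_frame('wrist');save(f,'w12.png')
f=grab_frame('scene');save(f,'s12.png')
a=cv2.imread('pics/s12.png');cv2.imwrite('pics/s12c.png',cv2.resize(a[175:275,280:440],None,fx=5,fy=5,interpolation=cv2.INTER_CUBIC))"
```

```text
(no output)
```

View pics/w12.png

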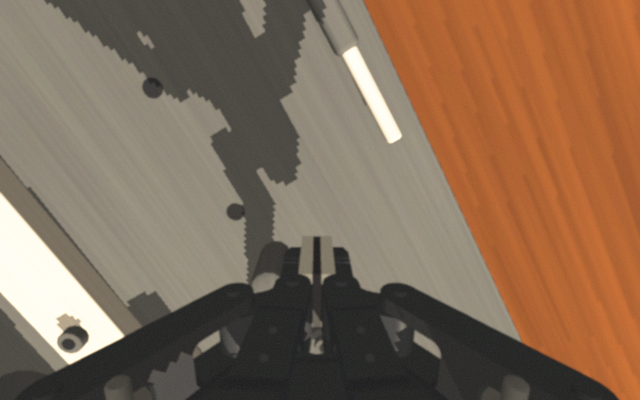

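View pics/s12c.png

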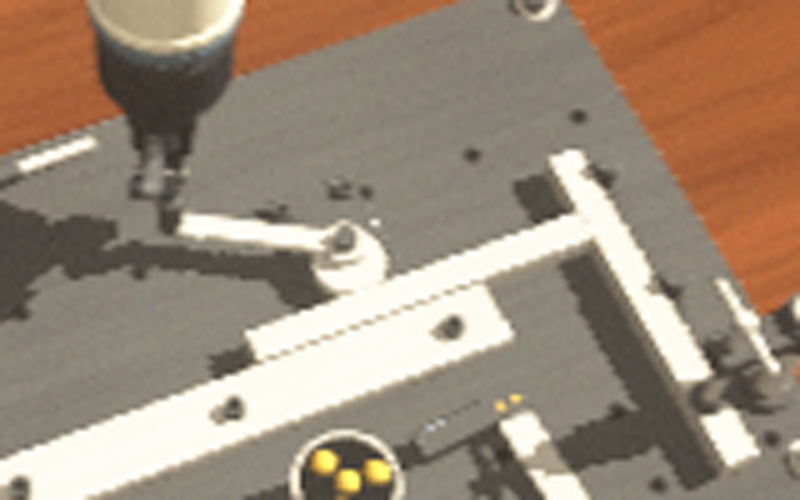

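```bash
python3 - <<'E'
from h import *
g=grab_frame("scene")
S=lambda x,y,z:w(g,((y+.5)/5-.5+175,(x+.5)/5-.5+280),z)[:2].round(1)
piv=np.array([589.3,61.5])
def ang(p):
    v=p-piv;return np.degrees(np.arctan2(v[1],v[0]))%360,np.hypot(*v)
# lever outer end, mid of width at z 31; pin top 58
print(S(181,227,31),ang(S(181,227,31)),S(260,233,31),ang(S(260,233,31)),S(345,237,33))
print("expected closed: pin px", [(c*1) for c in proj(g,[*(piv+105*np.array([np.cos(np.radians(238.9)),np.sin(np.radians(238.9))])),58])])
for a in (225,230,234,238.9):
    q=piv+105*np.array([np.cos(np.radians(a)),np.sin(np.radians(a))])
    for z in(58,31):
        r,c=proj(g,[*q,z]); print(a,z,round((c+.5-280)*5-.5),round((r+.5-175)*5-.5))
E
```

```text
[541.  -16.2] (np.float64(238.13402230639633), np.float64(91.48868782532622)) [563.3  25.8] (np.float64(233.93447394564748), np.float64(44.16435214061223)) [586.7  70.9]
expected closed: pin px [np.float64(215.2589113035431), np.float64(311.24062925211996)]
225 58 169 168
225 31 169 191
230 58 164 180
230 31 164 203
234 58 161 190
234 31 161 213
238.9 58 158 203
238.9 31 158 226
```

The lever measures about 238° in world axes; closed is 239°. The force rose to 38 N with no further motion, so it is on its stop. Back off.

```bash
python3 -m inch '[{"gripper":0,"tx":0,"ty":0.005,"tz":0,"spin":0},{"gripper":0,"tx":0,"ty":0.015,"tz":0,"spin":0},{"gripper":0,"tx":0,"ty":0.02,"tz":-0.01,"spin":0},{"gripper":0,"tx":0,"ty":0.02,"tz":-0.03,"spin":0},{"gripper":0,"tx":0,"ty":0.02,"tz":-0.04,"spin":0},{"gripper":0,"tx":0.03,"ty":0.02,"tz":-0.04,"spin":0},{"gripper":0,"tx":0.04,"ty":0,"tz":-0.03,"spin":0},{"gripper":0,"tx":0.04,"ty":0,"tz":0,"spin":0}]'
python3 -m inch '[{"gripper":0,"tx":0.02,"ty":0.0,"tz":0,"spin":0},{"gripper":0,"tx":0.0,"ty":0.0,"tz":0,"spin":0},{"gripper":0,"tx":0,"ty":0,"tz":0,"spin":0},{"gripper":0,"tx":0,"ty":0,"tz":0,"spin":0},{"gripper":0,"tx":0,"ty":0,"tz":0,"spin":0},{"gripper":0,"tx":0,"ty":0,"tz":0,"spin":0},{"gripper":0,"tx":0,"ty":0,"tz":0,"spin":0},{"gripper":0,"tx":0,"ty":0,"tz":0,"spin":0}]'
python3 - <<'E'
from h import *
for n in("scene","top"): save(grab_frame(n),n+"13.png")
a=cv2.imread('pics/scene13.png');cv2.imwrite('pics/s13c.png',cv2.resize(a[175:275,280:440],None,fx=5,fy=5,interpolation=cv2.INTER_CUBIC))
a=cv2.imread('pics/top13.png');cv2.imwrite('pics/t13c.png',cv2.resize(a[105:230,230:425],None,fx=4,fy=4,interpolation=cv2.INTER_CUBIC))
E
```

```text
clock: 22.95
eef_pos: [382.1, -63.0, 189.8]
tcp_rot: [-3.135, 0.002, -2.098]
contact_force: [1.0, -1.4, -0.5]
opening: 0.003
clock: 23.75
eef_pos: [371.1, -79.5, 186.2]
tcp_rot: [3.141, -0.0, -2.097]
contact_force: [0.2, 0.1, 1.9]
opening: 0.002
```

View pics/s13c.png

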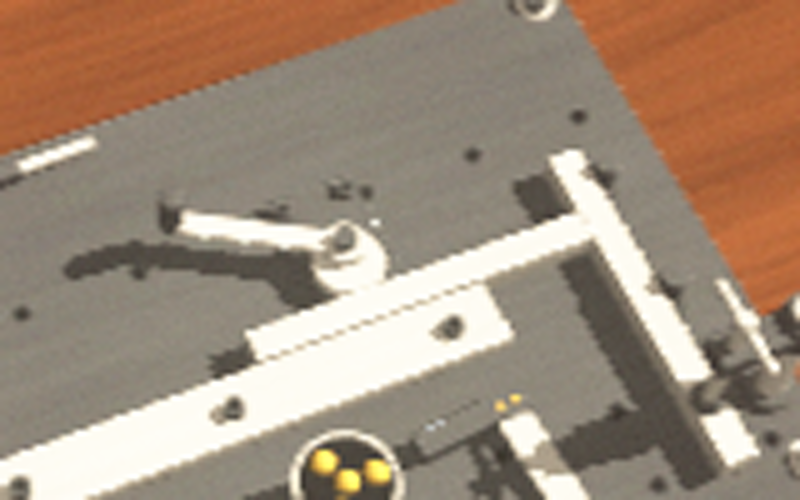

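View pics/t13c.png

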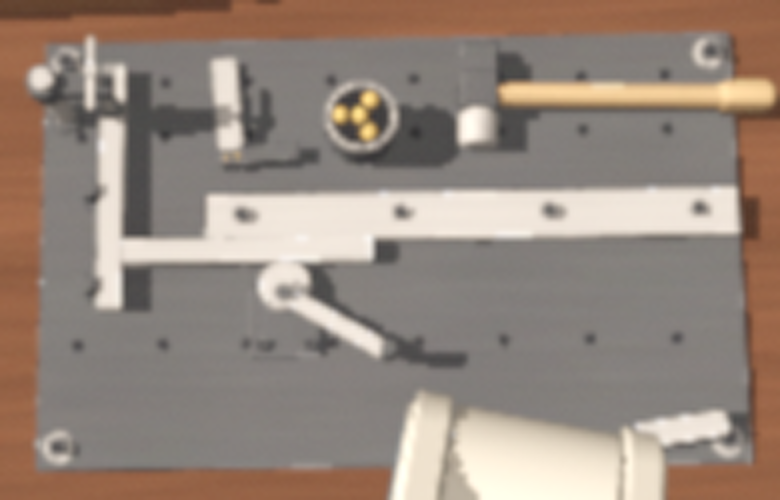

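```bash
python3 - <<'E'
from h import *
f=grab_frame("top");g=grab_frame("scene")
T=lambda x,y,z:w(f,((y+.5)/4-.5+105,(x+.5)/4-.5+230),z)[:2].round(1)
S=lambda x,y,z:w(g,((y+.5)/5-.5+175,(x+.5)/5-.5+280),z)[:2].round(1)
print("rear end",T(374,249,26),"cross face",T(123,249,26),"near edge",T(374,262,26),T(124,265,26))
print("S near edge",S(245,334,26),S(572,217,26),"pin",S(166,203,58))
print(sense()['contact_force'])
E
```

```text
rear end [626.6  -9.3] cross face [633.9 210.2] near edge [615.  -9.] [619.5 209.3]
S near edge [619.2  -8.9] [624.6 206. ] pin [536.7 -24.1]
[-0.83876169  0.24798595 -0.21150994]
```

The rear end is 219.5 mm from the cross-bar face against a 220 mm bar length, so there is no gap. The bar's edge slope of 0.0206 matches the jig's 0.020. Hand in.

```bash
python3 -c "
from rig import *
print(sign_off(), sense()['clock'])"
```

```text
the job is handed in; nothing more can be done
the job is handed in; nothing more can be done
```

The job is done and handed in at about 24 s of the 58 s allowed; the rig reported no verdict. With shut fingers I pushed the bar flat onto the fence, then along it until it butted on the cross-bar. I then swung the cam handle round in an arc until it stopped, and backed the tool clear.

**Last checks:**
- **End against the cross-bar:** the rear end is 219.5 mm from the cross-bar face in the top view, against a 220 mm bar. It stopped moving under 18 N.
- **Along the fence:** the bar's edge slopes 0.0206, against 0.020 for the jig. No gap to the fence shows in the pictures.
- **Clamp:** the lever measured about 238° in world axes, and closed is about 239°. It held at 38 N with no further movement, and the pictures show the cam on the bar. The force between them could not be measured.
- **Bystanders:** those in view stand where they were; I did not measure each one. In the last top-view crop the arm hid the punch, but part of it shows unmoved in the scene view. I did not recheck the tongs or brush, but the fingers worked well away from both.
- **Disagreement:** the two cameras differ by about 4–5 mm on the bar's near edge (x 615 against 619 at the rear end). That is more than the 2 mm calibration and the 2 mm fence limit, so I relied on the contact forces and the bar's fit instead.

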